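# Fit the T-foot stop post into the slotted riser

## Task

Fit the stop post into the slotted riser: its steel foot is longer than the slot, so tip the post, feed one end of the foot down through the slot and under the plate, then stand it upright again inside. Leave it standing free on the riser's base, near the middle of the slot's length, with the foot in line with the slot and both ends of the foot under the plate, and leave the other things on the bench where they are.

Things in the scene. Friction and masses are not known exactly. Their poses are not given: they have to be found in the camera images.
- stop_post: Loose T-shaped post, 0.2-0.4 kg, standing on its foot. Dark steel foot bar 120 (x) x 30 (y) x 10 (z) mm; from its middle rises a square pale wood post 18 x 18 mm, top (red cap, 19 mm square) 160 mm above the foot's underside. Origin: centre of the foot's underside; x along the foot, z up the post. Same after a half turn. Grip across its y faces 110-145 mm up, to stay clear of the riser.
- riser: Fixed riser 200 (x) x 130 (y) x 78 (z) mm: plywood base 10 mm thick, wooden cheeks 12 mm thick along both y sides, x ends open, aluminium top plate from 70 to 78 mm above the bench (60 mm clear inside). Slot through the middle of the plate, closed all round, 92 mm along x, 46 mm along y. Origin: centre of the base's underside, on the bench; x along the slot, z up.
- tape_measure: Loose yellow tape measure standing on its base, 35 x 85 x 66 mm; bystander. Origin: centre of its underside.
- sanding_block: Loose cork sanding block lying flat, 65 x 112 x 32 mm; bystander. Origin: centre of its underside.
- mug_tea: Loose orange mug standing upright, 81 x 113 x 101 mm with its handle; bystander. Origin: centre of its underside.
- varnish_tin: Loose round varnish tin standing upright, 78 mm across and 78 mm high; bystander. Origin: centre of its underside.
Mind the look-alikes: they are no part of the job. Of the things that look like the stop_post, the larger one is meant.

How it is judged:
By the outcome, as a careful person would: the job done as asked, in the order asked, and still so for the second after the job is handed in, with the robot touching nothing.
It also fails if it takes over 42 s, if anything falls off the work surface, if the arm or the gripper's body presses on something with over 40 N, if the wrist force passes 120 N, or if a joint passes its speed limit or range.

## Robot

A 6-joint arm with a two-finger parallel gripper is mounted at the origin on a cart in front of the work surface, level with it; the furniture and walls round the work are solid. World frame = base frame: x ahead of the robot, y to its left, z up, the work surface at z = 0. Lengths are in m, angles in rad, forces in N, time in s.
With the tool pointing down it reaches from about 0.275 to 0.85 m from the base axis. Payload 19 kg.
Tool frame: the origin (TCP) lies at the centre of the arm's flange, where the gripper is bolted on; the fingertips stand 173 mm ahead of it and the grasp point (between the pads) lies 155 mm ahead of it; z points along the fingers, y is the line along which they close (so a half turn about z gives the same grasp; the last joint's range is limited). The gripper opens to 85 mm and grips with 20 to 120 N. Pads are 22 mm wide; open, the fingers measure 114 mm over their backs; the gripper's body (76 mm by 85 mm) begins 54 mm behind the grasp point. The pads swing forward as they close: fully open they stand 13 mm farther back than shut.
Start: joints at [-0.134, 0.15, 1.437, -0, 1.554, -0.134], TCP at [0.575, -0, 0.405] pointing down, gripper open.
Joint ranges: [-2.8, 2.8], [-0.68, 2.1], [0.12, 2.68], [-1.39, 4.53], [0.16, 2.79], [-2.81, 2.81]. Speed limits (rad/s): [1.89, 1.89, 2.22, 3.01, 3.01, 3.01].

## Interface

Orientations are given as a unit quaternion [x, y, z, w].
In Python, from cell import * gives the robot as it stands.
- The arm moves only by the tool move_arm, never from a script. Its argument "steps" is a list of rows, each an object of numbers: "dx", "dy", "dz": the shift along the world's x, y, z as a fraction of full scale; "ax", "ay", "az": the turn, a rotation vector about the world's x, y, z as a fraction of full scale. In form: [{"dx": .., "dy": .., "dz": .., "ax": .., "ay": .., "az": ..}, ...]. A call has 1 to 12 rows; each row shifts and turns the commanded pose from where the row before left it; what a row does not reach is not made up. Full scale, the value 1, is 0.04 m for a shift and 180 degrees for a turn. A row lasts 1/10 s, in which the tool goes at most 50 mm and 8.59 degrees, less where a joint would pass 70% of its speed; a pose out of reach is approached as far as the arm can. A call with a number of a shift or a turn outside -1 to 1 is refused whole. A call with a gripper value outside its range is refused whole. "claw" is the gripper command: -1 is fully open, 1 is shut, values between are in proportion, set as the call begins (left out, the last holds). The fingers move at their own pace and stop on an object; the grip force is fixed at half the most. Time passes only in rows, so rows that do not move let the fingers close. It gives the time, the measured TCP pose, the force, the opening and the grip force at its end, in the units of the state.
- state(): the state, without advancing time (a new reading comes with each control period).
- camera(name): name is "scene" or "side" or "wrist"; returns (picture, depth): 420x560x3 uint8, blue, green, red; 420x560 float32, m along the optical axis (not along the pixel's ray), 0 where there is no reading.
- camera_model(name): a dict with "camera_matrix" (3x3 intrinsics, pixels), "k1" (the pictures are not rectified: a ray, as slopes to the right and down, at radius r is drawn at 1 + k1 r^2 times it, then the intrinsics apply), "camera_from_world" (4x4, takes a point from world to camera coordinates). Camera axes: x right, y down, z forward; pixel columns grow to the right and rows downward; lengths in m; the calibration is good to about 2 mm. A picture is of the moment at which its call begins: read the wrist's pose just before it. camera_model takes no time and is no camera call; for the wrist camera it gives the pose at the moment of the call.
- hand_in(): hands the job in; it is judged then, once.
The state is a dict: "time": time; "qpos": joint angles; "qd": joint speeds; "tau": joint torques, N m; "tool_pos": TCP position; "ee_rot": TCP orientation; "force": force on the tool from outside, world axes, zero at the start; "ft_torque": the same for the moment, N m; "width": opening from 0.0 (shut) to 1.0 (fully open); "finger_force": force on a finger pad.
Only numpy, scipy, OpenCV 4.12 (cv2) and the standard library are available. Lean on these libraries where they do the work, as an engineer would, in place of code of your own. Each camera call takes 0.05 s, during which the arm holds its last target. There are 200 camera calls.

## Working session

There is one attempt and no reset: what is moved stays moved. The work goes in short steps, Python scripts to look and compute and a tool call to move; the robot and the scene stay as the last step left them, time stands still between calls to the robot, and variables do not carry over. Pictures are saved under pics/ and viewed, at most 10 in all, crops included, and the job is handed in when it is done.

Besides the shell and the picture viewer there is one more tool, called as name([rows], argument=value, ...), one row to a line, values as JSON. move_arm: Moves the arm, as the interface text tells. Shift numbers are shares of 0.04 m and turn numbers shares of 180 degrees, none past 1 either way. Its arguments: {"type":"object","properties":{"steps":{"type":"array","items":{"type":"object","properties":{"dx":{"type":"number"},"dy":{"type":"number"},"dz":{"type":"number"},"ax":{"type":"number"},"ay":{"type":"number"},"az":{"type":"number"}}}},"claw":{"type":"number"}},"required":["steps"]}

```bash
mkdir -p pics; cat > h.py <<'E'
from cell import *
import numpy as np, cv2
def world(name,u,v,D,M=None):
    M=M or camera_model(name); K=np.array(M["camera_matrix"]);k=M["k1"]
    d=np.array([(u-K[0,2])/K[0,0],(v-K[1,2])/K[1,1]]);s=d.copy()
    for _ in range(20): s=d/(1+k*(s@s))
    z=D[int(v),int(u)]
    T=np.linalg.inv(np.array(M["camera_from_world"]))
    return (T@np.array([s[0]*z,s[1]*z,z,1]))[:3]
def worldz(name,u,v,h,M=None):
    M=M or camera_model(name); K=np.array(M["camera_matrix"]);k=M["k1"]
    d=np.array([(u-K[0,2])/K[0,0],(v-K[1,2])/K[1,1]]);s=d.copy()
    for _ in range(20): s=d/(1+k*(s@s))
    T=np.linalg.inv(np.array(M["camera_from_world"]))
    r=T[:3,:3]@np.array([s[0],s[1],1]);o=T[:3,3]
    return o+r*(h-o[2])/r[2]
E
python3 - <<'E'
from h import *
for n in("scene","side"):
    p,d=camera(n); cv2.imwrite(f"pics/{n}0.png",p); np.save(f"{n}0.npy",d)
    M=camera_model(n);print(n,np.linalg.inv(np.array(M["camera_from_world"])).round(3))
print(state())
E
```

```text
scene [[ 0.561 -0.636  0.531 -0.218]
 [-0.828 -0.423  0.368 -0.578]
 [-0.009 -0.646 -0.764  1.2  ]
 [ 0.     0.     0.     1.   ]]
side [[-0.981 -0.129  0.147  0.396]
 [-0.195  0.593 -0.781  1.029]
 [ 0.013 -0.795 -0.607  0.854]
 [ 0.     0.     0.     1.   ]]
{'time': 0.1, 'qpos': array([-1.34018580e-01,  1.50968873e-01,  1.43795913e+00,  5.74735189e-07,
        1.55379415e+00, -1.33995845e-01]), 'qd': array([ 0.00086091, -0.0006282 , -0.00311457,  0.00111298, -0.0010042 ,
       -0.00055123]), 'tau': array([ 4.39465453e-03, -7.14378047e+01, -5.71798074e+01, -8.77157845e-05,
        7.01135112e-03, -1.30998615e-04]), 'tool_pos': array([ 5.74975474e-01, -2.70894959e-05,  4.04120892e-01]), 'ee_rot': array([ 7.07114710e-01,  7.07098627e-01, -3.42175951e-04, -4.49287213e-04]), 'force': array([-0.25631053,  0.67511712, -0.20332201]), 'ft_torque': array([0.0162821 , 0.00572731, 0.06587566]), 'finger_force': 0.0, 'width': 1.0009833136569024}
```

View pics/scene0.png

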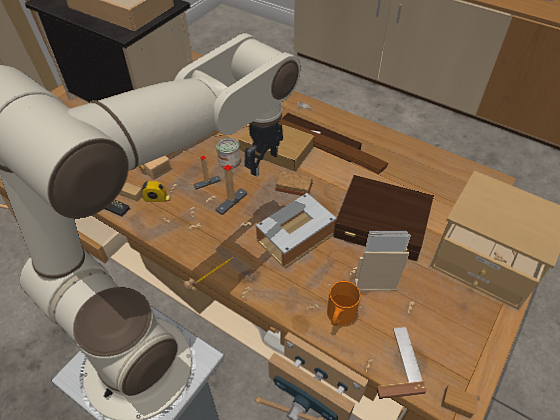

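View pics/side0.png

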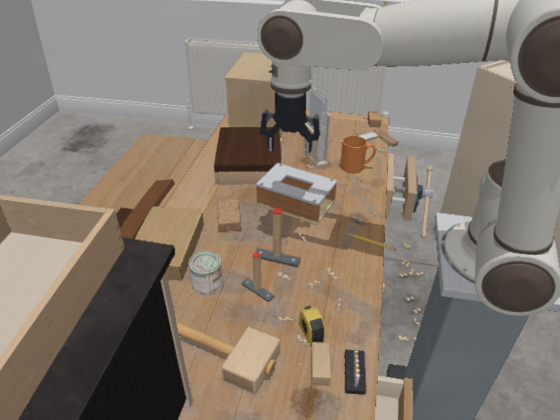

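Two candidates look like the stop post. The larger has its cap at scene (228,168) / side (278,211); the smaller is at scene (203,157) / side (257,254). I choose the larger, and the riser is at scene (297,222) / side (297,190). I'll check this in one close crop.

```bash
python3 - <<'E'
import cv2,numpy as np
a=cv2.imread("pics/side0.png")[160:310,230:350]; b=cv2.imread("pics/scene0.png")[140:275,180:340]
a=cv2.resize(a,None,fx=3.2,fy=3.2,interpolation=cv2.INTER_CUBIC);b=cv2.resize(b,None,fx=2.5,fy=2.5,interpolation=cv2.INTER_CUBIC)
c=np.zeros((480,790,3),np.uint8);c[:480,:384]=a[:480,:384];c[:337,388:788]=b[:337,:400];cv2.imwrite("pics/c1.png",c)
E
```

```text
(no output)
```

View pics/c1.png

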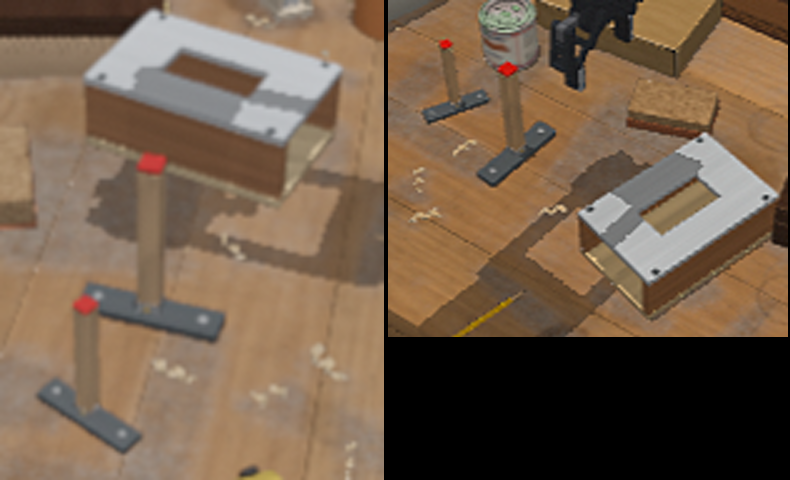

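```bash
python3 - <<'E'
from h import *
S=lambda x,y:(x/3.2+230,y/3.2+160)
C=lambda x,y:((x-388)/2.5+180,y/2.5+140)
for n,f,L in (("side",S,[("cap",152,163,.16),("hole r",203,320,.01),("hole l",95,294,.01),("base post",149,307,.01),("pl",86,77,.078),("pt",150,12,.078),("pr",342,72,.078),("pb",283,140,.078),("s1",163,68,.078),("s2",181,48,.078),("s3",268,75,.078),("s4",253,97,.078)]),
 ("scene",C,[("cap",508,70,.16),("hole a",493,176,.01),("hole b",542,133,.01),("pl",580,212,.078),("pt",705,135,.078),("pr",777,197,.078),("pb",653,283,.078)])):
    D=np.load(n+"0.npy")
    for l,x,y,h in L:
        u,v=f(x,y);print(n,l,worldz(n,u,v,h).round(4),world(n,u,v,D).round(4))
E
```

```text
side cap [0.5737 0.1451 0.16  ] [0.5744 0.1421 0.1576]
side hole r [0.5301 0.1482 0.01  ] [0.5302 0.1471 0.0089]
side hole l [0.6222 0.1364 0.01  ] [0.6236 0.1306 0.0045]
side base post [0.5757 0.1423 0.01  ] [0.5741 0.1503 0.0176]
side pl [ 0.679  -0.0716  0.078 ] [ 0.7086 -0.1867 -0.0032]
side pt [ 0.6451 -0.1927  0.078 ] [ 0.6488 -0.2105  0.0667]
side pr [ 0.4528 -0.1297  0.078 ] [ 0.4588 -0.2509 -0.0032]
side pb [ 0.4916 -0.0149  0.078 ] [ 0.4922 -0.0215  0.0731]
side s1 [ 0.6138 -0.1008  0.078 ] [ 0.6149 -0.1062  0.0742]
side s2 [ 0.604 -0.137  0.078] [ 0.6048 -0.1413  0.0751]
side s3 [ 0.5183 -0.1102  0.078 ] [ 0.5194 -0.1197  0.0715]
side s4 [ 0.5264 -0.0728  0.078 ] [ 0.5268 -0.0761  0.0757]
scene cap [0.5732 0.1353 0.16  ] [0.5742 0.1362 0.1588]
scene hole a [0.5247 0.1373 0.01  ] [0.5269 0.1394 0.0065]
scene hole b [0.6189 0.1294 0.01  ] [0.6216 0.1317 0.0062]
scene pl [ 0.495  -0.0226  0.078 ] [ 0.4964 -0.0215  0.0757]
scene pt [ 0.6797 -0.0804  0.078 ] [ 0.6757 -0.0827  0.083 ]
scene pr [ 0.6424 -0.2031  0.078 ] [ 0.6426 -0.203   0.0777]
scene pb [ 0.4573 -0.1493  0.078 ] [ 0.4635 -0.1454  0.0676]
```

```bash
cat > plan.py <<'E'
import numpy as np, heapq
def line(a,b,s=2.):
    a,b=np.array(a,float),np.array(b,float);n=int(np.ceil(np.hypot(*(b-a))/s));return a+(b-a)*np.linspace(0,1,n+1)[:,None]
def poly(P):return np.vstack([line(P[i],P[(i+1)%len(P)]) for i in range(len(P))])
B=np.vstack([poly([(-60,0),(60,0),(60,10),(9,10),(9,160),(-9,160),(-9,10),(-60,10)]),
   poly([(-16,112),(16,112),(16,184),(-16,184)]),poly([(-45,184),(45,184),(45,285),(-45,285)])])
R=[(-100,-46,70,78),(46,100,70,78),(-100,100,-50,10),(-400,400,-50,0)]
def clear(x,z,ths):
    c,s=np.cos(ths),np.sin(ths)
    X=x+c*B[:,0]-s*B[:,1];Z=z+s*B[:,0]+c*B[:,1]   # th>0: top to -x
    m=1e9
    for a,b,d,e in R:
        dx=np.maximum(a-X,X-b);dz=np.maximum(d-Z,Z-e)
        m=min(m,np.where((dx<0)&(dz<0),np.maximum(dx,dz),np.hypot(np.maximum(dx,0),np.maximum(dz,0))).min())
    return m
if __name__=="__main__":
    xs=np.arange(-40,61,2);zs=np.arange(12,133,2);ts=np.arange(0,71,2.5)
    C=np.array([[[clear(x,z,np.radians(t)) for t in ts] for z in zs] for x in xs])
    # bottleneck capped at cap then shortest
    def search(thr):
        st=(20,60,0);g=(20,2,0);d={st:0};pr={};q=[(0,st)]
        while q:
            c,n=heapq.heappop(q)
            if n==g:break
            if c>d[n]:continue
            for k in range(27):
                dd=(k//9-1,k//3%3-1,k%3-1);m=tuple(np.add(n,dd))
                if min(m)<0 or any(m[i]>=C.shape[i] for i in range(3)):continue
                lim=thr if m[1]>8 else min(thr,3) if m[1]>2 else .5
                if m==g: lim=-1
                if C[m]<min(lim,thr):continue
                w=c+np.sqrt(dd[0]**2+dd[1]**2+(1.0*dd[2])**2)
                if w<d.get(m,1e9):d[m]=w;pr[m]=n;heapq.heappush(q,(w,m))
        if g not in pr:return None
        P=[g]
        while P[-1]!=st:P.append(pr[P[-1]])
        return P[::-1]
    for thr in (9,8,7,6,5,4,3,2,1):
        P=search(thr)
        if P:
            print(thr,len(P))
            for p in P[::2]+[P[-1]]:print(xs[p[0]],zs[p[1]],ts[p[2]],C[p].round(1))
            break
E
python3 plan.py
```

```text
8 60
0 132 0.0 54.0
0 128 0.0 50.0
0 124 5.0 40.8
4 120 10.0 31.6
8 116 15.0 22.5
12 112 20.0 13.6
16 108 25.0 8.9
18 104 30.0 8.4
18 100 32.5 8.0
18 96 32.5 8.0
16 92 35.0 8.3
12 88 35.0 8.5
8 84 35.0 9.5
4 82 35.0 8.9
0 78 35.0 9.8
-4 74 35.0 10.8
-8 70 32.5 10.4
-12 66 27.5 9.3
-16 62 22.5 8.9
-20 58 17.5 8.8
-20 54 17.5 8.6
-20 50 15.0 8.9
-18 46 15.0 8.1
-18 42 15.0 8.7
-16 38 12.5 10.8
-16 34 12.5 10.8
-14 30 10.0 9.6
-10 26 10.0 5.6
-6 22 7.5 4.2
-2 18 2.5 5.4
0 16 0.0 6.0
```

move_arm([
  {"dy":1},
  {"dy":1},
  {"dy":1,"az":-0.04},
])

```text
$.steps[0]: bad value
```

move_arm([
  {"dx":0,"dy":0.35,"dz":0,"ax":0,"ay":0,"az":0.047},
  {"dx":0,"dy":0.35,"dz":0,"ax":0,"ay":0,"az":0.047},
  {"dx":0,"dy":0.35,"dz":0,"ax":0,"ay":0,"az":0.047},
  {"dx":0,"dy":0.35,"dz":0,"ax":0,"ay":0,"az":0.047},
  {"dx":0,"dy":0.35,"dz":0,"ax":0,"ay":0,"az":0.047},
  {"dx":0,"dy":0.35,"dz":0,"ax":0,"ay":0,"az":0.047},
  {"dx":0,"dy":0.35,"dz":0,"ax":0,"ay":0,"az":0.047},
  {"dx":0,"dy":0.35,"dz":0,"ax":0,"ay":0,"az":0.047},
  {"dx":0,"dy":0.35,"dz":0,"ax":0,"ay":0,"az":0.047},
  {"dx":0,"dy":0.35,"dz":0,"ax":0,"ay":0,"az":0.047},
  {"dx":0,"dy":0,"dz":0,"ax":0,"ay":0,"az":0},
])

```text
time: 1.2
tool_pos: [0.5749, 0.1412, 0.4043]
ee_rot: [0.045, 0.999, 0.0, -0.0]
force: [0.7, 0.3, 0.2]
width: 0.997
finger_force: 0.0
```

```bash
python3 - <<'E'
from h import *
import pickle
M=camera_model("wrist");p,d=camera("wrist");pickle.dump((M,d),open("w1.pkl","wb"));cv2.imwrite("pics/w1.png",p)
s=state();print(s["qpos"].round(3),s["tool_pos"],s["ee_rot"])
print(np.linalg.inv(np.array(M["camera_from_world"])).round(3))
E
```

```text
[ 0.109  0.186  1.397 -0.     1.559 -1.366] [0.57494617 0.14041264 0.40430717] [ 4.75585811e-02  9.98868395e-01 -1.17081288e-04 -3.11863389e-04]
[[ 0.09   0.961  0.262  0.508]
 [ 0.996 -0.087 -0.022  0.148]
 [ 0.001  0.263 -0.965  0.374]
 [ 0.     0.     0.     1.   ]]
```

View pics/w1.png

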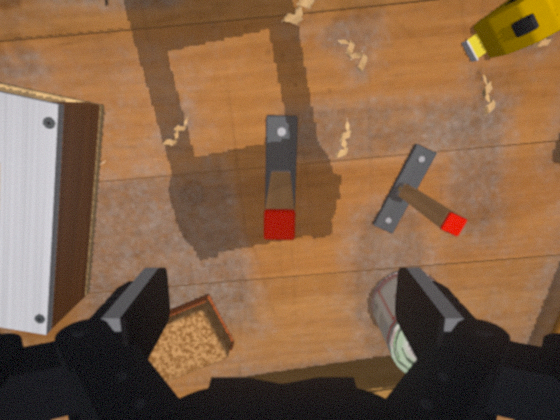

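The wrist view shows the large post's cap centred at (280,224) and its foot running straight up to the hole at (282,132). The small post's cap is at (454,223) and the tin is at (400,330). The riser's near plate screws are at (48,122) and (40,319).

```bash
python3 - <<'E'
from h import *
import pickle
M,D=pickle.load(open("w1.pkl","rb"))
for l,u,v,h in [("cap",280,225,.16),("capbl",265,239,.16),("capbr",295,239,.16),("captl",265,210,.16),("captr",295,210,.16),("hole",282,132,.01),("fl",266,116,.01),("fr",298,116,.01),("fl2",266,190,.01),("fr2",297,190,.01),("small",454,224,.11),("scr",48,122,.078),("scr",40,319,.078),("edge",60,101,.078),("edge",47,334,.078)]:
    print(l,worldz("wrist",u,v,h,M).round(4),world("wrist",u,v,D,M).round(4))
E
```

```text
cap [0.5763 0.1413 0.16  ] [0.576  0.1413 0.1611]
capbl [0.5843 0.1315 0.16  ] [0.5842 0.1315 0.1603]
capbr [0.5859 0.1494 0.16  ] [0.6435 0.1503 0.0007]
captl [0.5663 0.1333 0.16  ] [0.5667 0.1333 0.1588]
captr [0.5679 0.1509 0.16  ] [0.6119 0.1528 0.0017]
hole [0.5323 0.1467 0.01  ] [0.5322 0.1467 0.0108]
fl [0.5163 0.1331 0.01  ] [5.166e-01 1.327e-01 1.000e-04]
fr [0.519  0.1629 0.01  ] [5.193e-01 1.633e-01 2.000e-04]
fl2 [0.5867 0.1259 0.01  ] [0.5866 0.126  0.0104]
fr2 [0.5894 0.1563 0.01  ] [0.5912 0.1565 0.002 ]
small [0.6029 0.2662 0.11  ] [0.5995 0.2619 0.1195]
scr [ 0.5049 -0.0289  0.078 ] [ 0.5049 -0.0271  0.081 ]
scr [ 0.6688 -0.0776  0.078 ] [ 0.668  -0.0764  0.0796]
edge [ 0.4907 -0.0161  0.078 ] [ 0.4866 -0.0534  0.0109]
edge [ 0.684  -0.0753  0.078 ] [ 0.7295 -0.1332  0.0012]
```

move_arm([
  {"dx":0.03,"dy":0.02,"dz":-0.75,"ax":0,"ay":0,"az":0},
  {"dx":0,"dy":0,"dz":-0.75,"ax":0,"ay":0,"az":0},
  {"dx":0,"dy":0,"dz":-0.75,"ax":0,"ay":0,"az":0},
  {"dx":0,"dy":0,"dz":-0.75,"ax":0,"ay":0,"az":0},
  {"dx":0,"dy":0,"dz":0,"ax":0,"ay":0,"az":0},
  {"dx":0,"dy":0,"dz":0,"ax":0,"ay":0,"az":0},
])

```text
time: 1.85
tool_pos: [0.5764, 0.1403, 0.2853]
ee_rot: [0.048, 0.999, -0.0, -0.0]
force: [0.4, -0.1, 0.4]
width: 1.003
finger_force: 0.0
```

move_arm([
  {"dx":0,"dy":0,"dz":0,"ax":0,"ay":0,"az":0},
  {"dx":0,"dy":0,"dz":0,"ax":0,"ay":0,"az":0},
  {"dx":0,"dy":0,"dz":0,"ax":0,"ay":0,"az":0},
  {"dx":0,"dy":0,"dz":0,"ax":0,"ay":0,"az":0},
  {"dx":0,"dy":0,"dz":0,"ax":0,"ay":0,"az":0},
  {"dx":0,"dy":0,"dz":0,"ax":0,"ay":0,"az":0},
  {"dx":0,"dy":0,"dz":0,"ax":0,"ay":0,"az":0},
  {"dx":0,"dy":0,"dz":0,"ax":0,"ay":0,"az":0},
], claw=1)

```text
time: 2.65
tool_pos: [0.5763, 0.1407, 0.2851]
ee_rot: [0.047, 0.999, -0.0, 0.0]
force: [-0.5, -2.4, 5.7]
width: 0.201
finger_force: 60.1
```

move_arm([
  {"dx":0,"dy":0,"dz":0.5,"ax":0,"ay":0,"az":0},
  {"dx":0,"dy":0,"dz":1,"ax":0,"ay":0,"az":0},
  {"dx":0,"dy":0,"dz":1,"ax":0,"ay":0,"az":0},
  {"dx":0,"dy":0,"dz":1,"ax":0,"ay":0,"az":0},
  {"dx":0,"dy":-0.7,"dz":0,"ax":0,"ay":0,"az":-0.007},
  {"dx":0,"dy":-0.7,"dz":0,"ax":0,"ay":0,"az":-0.007},
  {"dx":0,"dy":-0.7,"dz":0,"ax":0,"ay":0,"az":-0.007},
  {"dx":0,"dy":-0.7,"dz":0,"ax":0,"ay":0,"az":-0.007},
  {"dx":0,"dy":-0.7,"dz":0,"ax":0,"ay":0,"az":-0.007},
  {"dx":0,"dy":-0.7,"dz":0,"ax":0,"ay":0,"az":-0.007},
  {"dx":0,"dy":-0.7,"dz":0,"ax":0,"ay":0,"az":-0.007},
  {"dx":0,"dy":-0.7,"dz":0,"ax":0,"ay":0,"az":-0.007},
])

```text
time: 3.85
tool_pos: [0.576, -0.0843, 0.4241]
ee_rot: [0.135, 0.991, 0.0, -0.001]
force: [0.6, 0.4, -3.4]
width: 0.203
finger_force: 59.3
```

move_arm([
  {"dx":-0.2,"dy":-0.7,"dz":0,"ax":0,"ay":0,"az":-0.007},
  {"dx":0,"dy":0,"dz":0,"ax":0,"ay":0,"az":0},
  {"dx":0,"dy":0,"dz":0,"ax":0,"ay":0,"az":0},
])

```text
time: 4.15
tool_pos: [0.5681, -0.1116, 0.4242]
ee_rot: [0.146, 0.989, 0.0, -0.0]
force: [1.0, -0.1, -3.7]
width: 0.202
finger_force: 59.7
```

```bash
python3 - <<'E'
from h import *
import pickle
M=camera_model("wrist");p,d=camera("wrist");pickle.dump((M,d),open("w2.pkl","wb"));cv2.imwrite("pics/w2.png",p)
s=state();print(s["qpos"].round(3),s["tool_pos"],s["ee_rot"])
E
```

```text
[-0.326  0.153  1.395  0.     1.594 -1.605] [ 0.56820407 -0.11108009  0.42429513] [ 1.45631757e-01  9.89338787e-01  1.71551074e-04 -3.56688571e-04]
```

View pics/w2.png

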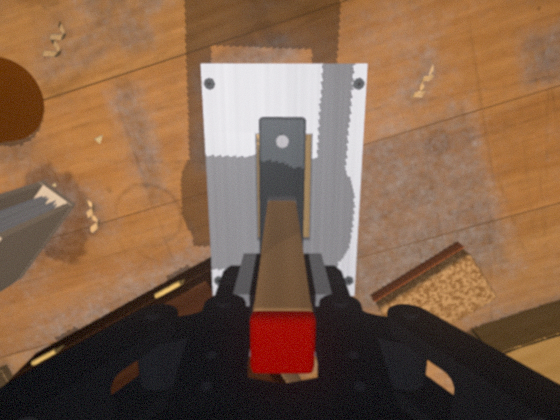

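The wrist view shows the plate screws at (209,84), (359,84), (218,281) and (347,281). The slot's near edge is at row 134, its left and right edges are at columns 257 and 311, and the foot hangs above it with its hole at (282,142).

```bash
python3 - <<'E'
from h import *
import pickle
M,D=pickle.load(open("w2.pkl","rb"))
for l,u,v,h in [("tl",201,64,.078),("tr",367.5,64,.078),("s1",209,84,.078),("s2",359,84,.078),("s3",218,281,.078),("s4",347,281,.078),("slL",257,134,.078),("slR",311.5,134,.078),("slL2",259.5,236,.078),("slR2",309.5,236,.078),("hole",282,142,.149),("fl",260,120,.149),("fr",304.5,120,.149),("fl2",263,200,.149),("fr2",303,200,.149)]:
    print(l,worldz("wrist",u,v,h,M).round(4),world("wrist",u,v,D,M).round(4))
E
```

```text
tl [ 0.4559 -0.1422  0.078 ] [ 0.4561 -0.142   0.0789]
tr [ 0.4937 -0.0176  0.078 ] [ 0.4937 -0.018   0.0797]
s1 [ 0.4716 -0.1412  0.078 ] [ 0.4718 -0.141   0.0795]
s2 [ 0.5061 -0.0275  0.078 ] [ 0.5061 -0.0276  0.0789]
s3 [ 0.6349 -0.1913  0.078 ] [ 0.6345 -0.191   0.0789]
s4 [ 0.6691 -0.0787  0.078 ] [ 0.6678 -0.0787  0.0804]
slL [ 0.5196 -0.1168  0.078 ] [ 0.5196 -0.1167  0.0786]
slR [ 0.5326 -0.074   0.078 ] [ 0.5326 -0.074   0.0779]
slL2 [ 0.6046 -0.1419  0.078 ] [ 0.6257 -0.1525  0.0114]
slR2 [ 0.6174 -0.0996  0.078 ] [ 0.6413 -0.1014  0.0111]
hole [ 0.5256 -0.0973  0.149 ] [ 0.5255 -0.0972  0.1504]
fl [ 0.5085 -0.1066  0.149 ] [ 0.5085 -0.1065  0.15  ]
fr [ 0.5166 -0.0797  0.149 ] [ 0.5166 -0.0797  0.1493]
fl2 [ 0.5585 -0.1205  0.149 ] [ 0.5583 -0.1203  0.1503]
fr2 [ 0.5663 -0.0949  0.149 ] [ 0.566  -0.0949  0.1501]
```

```bash
cat > rows.py <<'E'
import numpy as np,sys
from cell import state
from scipy.spatial.transform import Rotation as Ro
from plan import clear
c=np.array([.5704,-.1097]);psi=np.radians(-17.05);u=np.array([np.cos(psi),np.sin(psi)]);n=np.array([-u[1],u[0]]);L=.285;lat=.0005
def tcp(x,z,t):
    t=np.radians(t);p=c+u*(x/1e3-L*np.sin(t))-n*lat
    return np.array([*p,z/1e3+L*np.cos(t)])
def rot(t): # body axes: tool x=-u,y=n,z=-z, then tilt about -n
    R0=np.c_[-np.r_[u,0],np.r_[n,0],[0,0,-1]]
    return Ro.from_rotvec(-np.radians(t)*np.r_[n,0])*Ro.from_matrix(R0)
def now():
    s=state();p=np.array(s["tool_pos"]);R=Ro.from_quat(s["ee_rot"]);b=-R.as_matrix()[:,2]
    t=np.degrees(np.arctan2(-b[:2]@u,b[2]));o=p-L*b;d=o[:2]-c
    e=np.degrees((rot(t)*R.inv()).as_rotvec())
    print("now x %.1f lat %.1f z %.1f th %.2f err %s F %s t %.2f w %.3f"%(d@u*1e3,d@n*1e3,o[2]*1e3,t,e.round(2),np.round(s["force"],1),s["time"],s["width"]));return p,R
def go(W,N):
    """W waypoints, N rows to each"""
    P,R=now();b=-R.as_matrix()[:,2];o=P-L*b
    prev=((o[:2]-c)@u*1e3,o[2]*1e3,np.degrees(np.arctan2(-b[:2]@u,b[2])))
    for w,k in zip(W,N):
        for i in range(1,k+1):
            q=np.array(prev)+(np.array(w)-prev)*i/k
            d=((tcp(*q)-P)/.04).round(2);a=((rot(q[2])*R.inv()).as_rotvec()/np.pi).round(3)
            P=P+d*.04;R=Ro.from_rotvec(a*np.pi)*R
            print('{"dx": %g, "dy": %g, "dz": %g, "ax": %g, "ay": %g, "az": %g},'%(*d,*a),'#',q.round(1),round(clear(q[0],q[1],np.radians(q[2])),1))
        prev=w
E
python3 -c "
from rows import *
go([(18,112,25),(18,100,32.5)],[7,4])"
```

```text
now x -1.9 lat -1.9 z 139.3 th -0.04 err [-0.01  0.   -0.3 ] F [-0.3  1.1 -3.2] t 4.20 w 0.204
{"dx": -0.35, "dy": 0.14, "dz": -0.11, "ax": -0.006, "ay": -0.019, "az": -0.002}, # [  0.9 135.4   3.5] 53.7
{"dx": -0.35, "dy": 0.11, "dz": -0.14, "ax": -0.006, "ay": -0.019, "az": 0}, # [  3.8 131.5   7.1] 46.1
{"dx": -0.35, "dy": 0.11, "dz": -0.17, "ax": -0.006, "ay": -0.019, "az": 0}, # [  6.6 127.6  10.7] 38.5
{"dx": -0.35, "dy": 0.11, "dz": -0.19, "ax": -0.005, "ay": -0.019, "az": 0}, # [  9.5 123.7  14.3] 30.9
{"dx": -0.34, "dy": 0.1, "dz": -0.22, "ax": -0.006, "ay": -0.019, "az": 0}, # [ 12.3 119.8  17.8] 23.4
{"dx": -0.33, "dy": 0.1, "dz": -0.25, "ax": -0.006, "ay": -0.019, "az": 0}, # [ 15.2 115.9  21.4] 16.8
{"dx": -0.33, "dy": 0.1, "dz": -0.27, "ax": -0.006, "ay": -0.019, "az": 0}, # [ 18. 112.  25.] 12.9
{"dx": -0.2, "dy": 0.06, "dz": -0.18, "ax": -0.003, "ay": -0.01, "az": 0}, # [ 18.  109.   26.9] 11.1
{"dx": -0.19, "dy": 0.07, "dz": -0.18, "ax": -0.003, "ay": -0.01, "az": 0}, # [ 18.  106.   28.8] 9.6
{"dx": -0.2, "dy": 0.05, "dz": -0.19, "ax": -0.003, "ay": -0.01, "az": 0}, # [ 18.  103.   30.6] 7.9
{"dx": -0.19, "dy": 0.06, "dz": -0.2, "ax": -0.003, "ay": -0.01, "az": 0}, # [ 18.  100.   32.5] 8.0
```

move_arm([
  {"dx":-0.35,"dy":0.14,"dz":-0.11,"ax":-0.006,"ay":-0.019,"az":-0.002},
  {"dx":-0.35,"dy":0.11,"dz":-0.14,"ax":-0.006,"ay":-0.019,"az":0},
  {"dx":-0.35,"dy":0.11,"dz":-0.17,"ax":-0.006,"ay":-0.019,"az":0},
  {"dx":-0.35,"dy":0.11,"dz":-0.19,"ax":-0.005,"ay":-0.019,"az":0},
  {"dx":-0.34,"dy":0.1,"dz":-0.22,"ax":-0.006,"ay":-0.019,"az":0},
  {"dx":-0.33,"dy":0.1,"dz":-0.25,"ax":-0.006,"ay":-0.019,"az":0},
  {"dx":-0.33,"dy":0.1,"dz":-0.27,"ax":-0.006,"ay":-0.019,"az":0},
  {"dx":0,"dy":0,"dz":0,"ax":0,"ay":0,"az":0},
  {"dx":0,"dy":0,"dz":0,"ax":0,"ay":0,"az":0},
])

```text
time: 5.1
tool_pos: [0.4723, -0.0799, 0.3712]
ee_rot: [0.145, 0.966, -0.032, 0.214]
force: [-0.1, 0.0, -2.8]
width: 0.206
finger_force: 59.7
```

```bash
python3 -c "
from h import *
p,d=camera('side');cv2.imwrite('pics/s2.png',cv2.resize(p[100:260,200:400],None,fx=4,fy=3.75,interpolation=cv2.INTER_CUBIC))
from rows import *
go([(18,100,32.5),(16,92,35),(-4,74,35)],[3,2,6])"
```

```text
now x 18.4 lat -0.5 z 113.1 th 25.01 err [ 0.02 -0.01  0.02] F [ 0.6  1.3 -3.1] t 5.15 w 0.200
{"dx": -0.27, "dy": 0.08, "dz": -0.25, "ax": -0.004, "ay": -0.013, "az": 0}, # [ 18.3 108.8  27.5] 11.2
{"dx": -0.26, "dy": 0.08, "dz": -0.26, "ax": -0.004, "ay": -0.014, "az": 0}, # [ 18.1 104.4  30. ] 8.8
{"dx": -0.26, "dy": 0.08, "dz": -0.27, "ax": -0.004, "ay": -0.013, "az": 0}, # [ 18.  100.   32.5] 8.0
{"dx": -0.15, "dy": 0.05, "dz": -0.18, "ax": -0.002, "ay": -0.006, "az": 0}, # [17.  96.  33.8] 7.6
{"dx": -0.15, "dy": 0.04, "dz": -0.19, "ax": -0.002, "ay": -0.007, "az": 0}, # [16. 92. 35.] 8.3
{"dx": -0.08, "dy": 0.02, "dz": -0.07, "ax": -0, "ay": -0, "az": 0}, # [12.7 89.  35. ] 8.1
{"dx": -0.08, "dy": 0.03, "dz": -0.08, "ax": -0, "ay": -0, "az": 0}, # [ 9.3 86.  35. ] 8.6
{"dx": -0.07, "dy": 0.02, "dz": -0.07, "ax": -0, "ay": -0, "az": 0}, # [ 6. 83. 35.] 9.2
{"dx": -0.08, "dy": 0.03, "dz": -0.08, "ax": -0, "ay": -0, "az": 0}, # [ 2.7 80.  35. ] 9.7
{"dx": -0.08, "dy": 0.02, "dz": -0.07, "ax": -0, "ay": -0, "az": 0}, # [-0.7 77.  35. ] 10.3
{"dx": -0.08, "dy": 0.03, "dz": -0.08, "ax": -0, "ay": -0, "az": 0}, # [-4. 74. 35.] 10.8
```

View pics/s2.png

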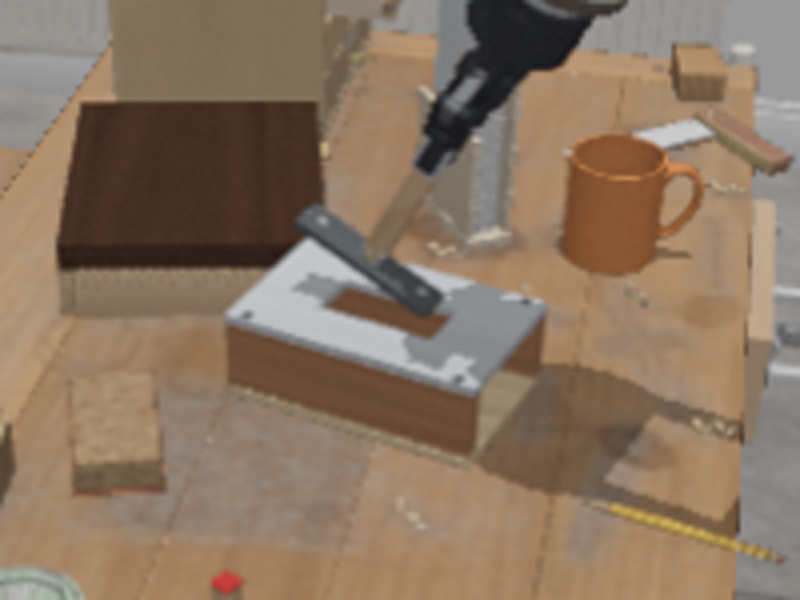

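The side crop shows the post held firmly and tilted toward the robot. The foot's lower end, at about (425,300), is just above the slot's near end, as planned.

move_arm([
  {"dx":-0.27,"dy":0.08,"dz":-0.25,"ax":-0.004,"ay":-0.013,"az":0},
  {"dx":-0.26,"dy":0.08,"dz":-0.26,"ax":-0.004,"ay":-0.014,"az":0},
  {"dx":-0.26,"dy":0.08,"dz":-0.27,"ax":-0.004,"ay":-0.013,"az":0},
  {"dx":-0.15,"dy":0.05,"dz":-0.18,"ax":-0.002,"ay":-0.006,"az":0},
  {"dx":-0.15,"dy":0.04,"dz":-0.19,"ax":-0.002,"ay":-0.007,"az":0},
  {"dx":0,"dy":0,"dz":0,"ax":0,"ay":0,"az":0},
])

```text
time: 5.75
tool_pos: [0.4286, -0.0671, 0.3242]
ee_rot: [0.142, 0.943, -0.044, 0.297]
force: [0.8, 0.6, -2.9]
width: 0.196
finger_force: 59.7
```

move_arm([
  {"dx":-0.08,"dy":0.02,"dz":-0.07,"ax":0,"ay":0,"az":0},
  {"dx":-0.08,"dy":0.03,"dz":-0.08,"ax":0,"ay":0,"az":0},
  {"dx":-0.07,"dy":0.02,"dz":-0.07,"ax":0,"ay":0,"az":0},
  {"dx":-0.08,"dy":0.03,"dz":-0.08,"ax":0,"ay":0,"az":0},
  {"dx":-0.08,"dy":0.02,"dz":-0.07,"ax":0,"ay":0,"az":0},
  {"dx":-0.08,"dy":0.03,"dz":-0.08,"ax":0,"ay":0,"az":0},
  {"dx":0,"dy":0,"dz":0,"ax":0,"ay":0,"az":0},
])

```text
time: 6.45
tool_pos: [0.4094, -0.0611, 0.3062]
ee_rot: [0.142, 0.943, -0.044, 0.297]
force: [0.7, -0.4, -4.1]
width: 0.201
finger_force: 59.8
```

```bash
python3 -c "
from h import *
p,d=camera('side');q,d=camera('scene')
a=cv2.resize(p[130:230,240:350],None,fx=4.5,fy=4.5,interpolation=cv2.INTER_CUBIC)
cv2.imwrite('pics/s3.png',a)
from rows import *
go([(-8,70,32.5),(-20,58,17.5),(-18,44,15)],[2,6,4])"
```

```text
now x -4.2 lat -0.8 z 73.4 th 35.03 err [-0.03  0.01  0.06] F [-0.1  0.3 -4.6] t 6.55 w 0.202
{"dx": 0.08, "dy": -0.02, "dz": 0.05, "ax": 0.002, "ay": 0.007, "az": 0}, # [-6.1 71.7 33.8] 10.8
{"dx": 0.08, "dy": -0.02, "dz": 0.04, "ax": 0.002, "ay": 0.006, "az": 0}, # [-8.  70.  32.5] 10.4
{"dx": 0.21, "dy": -0.07, "dz": 0.11, "ax": 0.004, "ay": 0.014, "az": 0}, # [-10.  68.  30.] 9.7
{"dx": 0.21, "dy": -0.06, "dz": 0.1, "ax": 0.004, "ay": 0.013, "az": 0}, # [-12.   66.   27.5] 9.3
{"dx": 0.22, "dy": -0.07, "dz": 0.09, "ax": 0.004, "ay": 0.013, "az": 0}, # [-14.  64.  25.] 9.0
{"dx": 0.22, "dy": -0.07, "dz": 0.07, "ax": 0.004, "ay": 0.014, "az": 0}, # [-16.   62.   22.5] 8.9
{"dx": 0.23, "dy": -0.07, "dz": 0.07, "ax": 0.004, "ay": 0.013, "az": 0}, # [-18.  60.  20.] 8.0
{"dx": 0.24, "dy": -0.07, "dz": 0.05, "ax": 0.005, "ay": 0.013, "az": 0}, # [-20.   58.   17.5] 8.8
{"dx": 0.08, "dy": -0.02, "dz": -0.07, "ax": 0.001, "ay": 0.003, "az": 0}, # [-19.5  54.5  16.9] 8.1
{"dx": 0.08, "dy": -0.03, "dz": -0.06, "ax": 0.001, "ay": 0.004, "az": 0}, # [-19.   51.   16.2] 7.7
{"dx": 0.09, "dy": -0.03, "dz": -0.07, "ax": 0.001, "ay": 0.003, "az": 0}, # [-18.5  47.5  15.6] 8.2
{"dx": 0.08, "dy": -0.02, "dz": -0.07, "ax": 0.001, "ay": 0.003, "az": 0}, # [-18.  44.  15.] 8.6
```

View pics/s3.png

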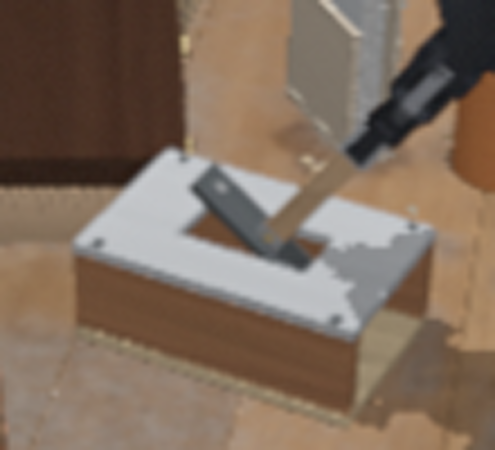

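The lower end of the foot has gone through the slot at about (300,262), and the upper end is above the plate at (215,180). The forces show no contact, so I'll continue.

move_arm([
  {"dx":0.08,"dy":-0.02,"dz":0.05,"ax":0.002,"ay":0.007,"az":0},
  {"dx":0.08,"dy":-0.02,"dz":0.04,"ax":0.002,"ay":0.006,"az":0},
  {"dx":0.21,"dy":-0.07,"dz":0.11,"ax":0.004,"ay":0.014,"az":0},
  {"dx":0.21,"dy":-0.06,"dz":0.1,"ax":0.004,"ay":0.013,"az":0},
  {"dx":0.22,"dy":-0.07,"dz":0.09,"ax":0.004,"ay":0.013,"az":0},
  {"dx":0.22,"dy":-0.07,"dz":0.07,"ax":0.004,"ay":0.014,"az":0},
  {"dx":0.23,"dy":-0.07,"dz":0.07,"ax":0.004,"ay":0.013,"az":0},
  {"dx":0.24,"dy":-0.07,"dz":0.05,"ax":0.005,"ay":0.013,"az":0},
  {"dx":0,"dy":0,"dz":0,"ax":0,"ay":0,"az":0},
])

```text
time: 7.45
tool_pos: [0.4707, -0.0797, 0.3301]
ee_rot: [0.147, 0.977, -0.022, 0.15]
force: [-0.1, -0.0, -3.3]
width: 0.2
finger_force: 59.7
```

move_arm([
  {"dx":0.08,"dy":-0.02,"dz":-0.07,"ax":0.001,"ay":0.003,"az":0},
  {"dx":0.08,"dy":-0.03,"dz":-0.06,"ax":0.001,"ay":0.004,"az":0},
  {"dx":0.09,"dy":-0.03,"dz":-0.07,"ax":0.001,"ay":0.003,"az":0},
  {"dx":0.08,"dy":-0.02,"dz":-0.07,"ax":0.001,"ay":0.003,"az":0},
  {"dx":0,"dy":0,"dz":0,"ax":0,"ay":0,"az":0},
])

```text
time: 7.95
tool_pos: [0.4828, -0.0833, 0.3185]
ee_rot: [0.148, 0.98, -0.019, 0.129]
force: [-0.0, -0.8, -2.7]
width: 0.202
finger_force: 59.7
```

```bash
python3 -c "
from rows import *
go([(-14,31,10),(-3,22,2.5),(0,16,0)],[4,4,2])"
```

```text
now x -17.9 lat -0.1 z 43.2 th 14.97 err [-0.09  0.03  0.06] F [-0.  -0.8 -2.7] t 7.95 w 0.202
{"dx": 0.17, "dy": -0.05, "dz": -0.04, "ax": 0.002, "ay": 0.007, "az": 0}, # [-16.9  40.1  13.7] 9.1
{"dx": 0.16, "dy": -0.05, "dz": -0.04, "ax": 0.002, "ay": 0.006, "az": 0}, # [-15.9  37.1  12.5] 11.5
{"dx": 0.17, "dy": -0.06, "dz": -0.04, "ax": 0.002, "ay": 0.007, "az": 0}, # [-15.   34.   11.2] 12.3
{"dx": 0.17, "dy": -0.05, "dz": -0.05, "ax": 0.002, "ay": 0.007, "az": 0}, # [-14.  31.  10.] 10.6
{"dx": 0.28, "dy": -0.08, "dz": -0.02, "ax": 0.003, "ay": 0.009, "az": 0}, # [-11.2  28.8   8.1] 10.3
{"dx": 0.29, "dy": -0.09, "dz": -0.03, "ax": 0.003, "ay": 0.01, "az": 0}, # [-8.5 26.5  6.2] 10.0
{"dx": 0.29, "dy": -0.09, "dz": -0.03, "ax": 0.003, "ay": 0.01, "az": 0}, # [-5.8 24.2  4.4] 9.7
{"dx": 0.29, "dy": -0.09, "dz": -0.04, "ax": 0.003, "ay": 0.01, "az": 0}, # [-3.  22.   2.5] 9.4
{"dx": 0.18, "dy": -0.06, "dz": -0.07, "ax": 0.002, "ay": 0.007, "az": 0}, # [-1.5 19.   1.2] 7.7
{"dx": 0.19, "dy": -0.05, "dz": -0.08, "ax": 0.002, "ay": 0.007, "az": 0}, # [ 0. 16.  0.] 6.0
```

move_arm([
  {"dx":0.17,"dy":-0.05,"dz":-0.04,"ax":0.002,"ay":0.007,"az":0},
  {"dx":0.16,"dy":-0.05,"dz":-0.04,"ax":0.002,"ay":0.006,"az":0},
  {"dx":0.17,"dy":-0.06,"dz":-0.04,"ax":0.002,"ay":0.007,"az":0},
  {"dx":0.17,"dy":-0.05,"dz":-0.05,"ax":0.002,"ay":0.007,"az":0},
  {"dx":0.28,"dy":-0.08,"dz":-0.02,"ax":0.003,"ay":0.009,"az":0},
  {"dx":0.29,"dy":-0.09,"dz":-0.03,"ax":0.003,"ay":0.01,"az":0},
  {"dx":0.29,"dy":-0.09,"dz":-0.03,"ax":0.003,"ay":0.01,"az":0},
  {"dx":0.29,"dy":-0.09,"dz":-0.04,"ax":0.003,"ay":0.01,"az":0},
  {"dx":0.18,"dy":-0.06,"dz":-0.07,"ax":0.002,"ay":0.007,"az":0},
  {"dx":0.19,"dy":-0.05,"dz":-0.08,"ax":0.002,"ay":0.007,"az":0},
  {"dx":0,"dy":0,"dz":0,"ax":0,"ay":0,"az":0},
])

```text
time: 9.05
tool_pos: [0.5709, -0.1102, 0.3005]
ee_rot: [0.149, 0.989, -0.0, -0.001]
force: [-0.0, -0.0, -3.2]
width: 0.197
finger_force: 59.7
```

```bash
python3 -c "
from rows import *
go([(0,11,0)],[2])"
```

```text
now x 0.0 lat -0.5 z 15.5 th -0.12 err [ 0.02 -0.01  0.07] F [-0.  -0.  -3.2] t 9.05 w 0.197
{"dx": -0.01, "dy": -0, "dz": -0.06, "ax": 0, "ay": -0, "az": 0}, # [ 0.  13.3 -0.1] 3.2
{"dx": -0.01, "dy": 0, "dz": -0.05, "ax": -0, "ay": -0.001, "az": 0}, # [ 0. 11.  0.] 1.0
```

Next I'll lower it in small steps until the base takes the weight.

move_arm([
  {"dx":0,"dy":0,"dz":-0.06,"ax":0,"ay":0,"az":0},
  {"dx":0,"dy":0,"dz":-0.06,"ax":0,"ay":0,"az":0},
  {"dx":0,"dy":0,"dz":0,"ax":0,"ay":0,"az":0},
])

```text
time: 9.35
tool_pos: [0.5698, -0.1099, 0.2965]
ee_rot: [0.149, 0.989, -0.0, -0.0]
force: [0.3, -0.6, -4.2]
width: 0.205
finger_force: 59.7
```

move_arm([
  {"dx":0,"dy":0,"dz":-0.02,"ax":0,"ay":0,"az":0},
  {"dx":0,"dy":0,"dz":0,"ax":0,"ay":0,"az":0},
])

```text
time: 9.55
tool_pos: [0.5701, -0.11, 0.296]
ee_rot: [0.149, 0.989, -0.0, 0.0]
force: [0.5, 0.6, -4.6]
width: 0.198
finger_force: 59.7
```

move_arm([
  {"dx":0,"dy":0,"dz":-0.02,"ax":0,"ay":0,"az":0},
  {"dx":0,"dy":0,"dz":0,"ax":0,"ay":0,"az":0},
  {"dx":0,"dy":0,"dz":0,"ax":0,"ay":0,"az":0},
])

```text
time: 9.85
tool_pos: [0.5702, -0.11, 0.2951]
ee_rot: [0.149, 0.989, -0.0, 0.0]
force: [-0.0, 0.0, -1.4]
width: 0.2
finger_force: 60.0
```

move_arm([
  {"dx":0,"dy":0,"dz":-0.015,"ax":0,"ay":0,"az":0},
  {"dx":0,"dy":0,"dz":0,"ax":0,"ay":0,"az":0},
  {"dx":0,"dy":0,"dz":0,"ax":0,"ay":0,"az":0},
])

```text
time: 10.15
tool_pos: [0.5702, -0.11, 0.2951]
ee_rot: [0.149, 0.989, -0.0, 0.0]
force: [-3.2, 0.6, 5.6]
width: 0.203
finger_force: 61.0
```

The foot is on the base: the force went from −3 N to +5.6 N. I'll release it, let it settle, then go straight up.

move_arm([
  {"dx":0,"dy":0,"dz":0,"ax":0,"ay":0,"az":0},
  {"dx":0,"dy":0,"dz":0,"ax":0,"ay":0,"az":0},
  {"dx":0,"dy":0,"dz":0,"ax":0,"ay":0,"az":0},
  {"dx":0,"dy":0,"dz":0,"ax":0,"ay":0,"az":0},
  {"dx":0,"dy":0,"dz":0,"ax":0,"ay":0,"az":0},
  {"dx":0,"dy":0,"dz":0,"ax":0,"ay":0,"az":0},
  {"dx":0,"dy":0,"dz":0,"ax":0,"ay":0,"az":0},
], claw=-0.3)

```text
time: 10.85
tool_pos: [0.5702, -0.11, 0.2944]
ee_rot: [0.149, 0.989, -0.0, -0.0]
force: [0.3, -0.2, -0.1]
width: 0.65
finger_force: 0.0
```

move_arm([
  {"dx":0,"dy":0,"dz":0.2,"ax":0,"ay":0,"az":0},
  {"dx":0,"dy":0,"dz":0.5,"ax":0,"ay":0,"az":0},
  {"dx":0,"dy":0,"dz":0.7,"ax":0,"ay":0,"az":0},
  {"dx":0,"dy":0,"dz":0.7,"ax":0,"ay":0,"az":0},
  {"dx":0,"dy":0,"dz":0.7,"ax":0,"ay":0,"az":0},
  {"dx":0,"dy":0,"dz":0.5,"ax":0,"ay":0,"az":0},
  {"dx":0,"dy":0,"dz":0,"ax":0,"ay":0,"az":0},
  {"dx":0,"dy":0,"dz":0,"ax":0,"ay":0,"az":0},
])

```text
time: 11.65
tool_pos: [0.5701, -0.11, 0.4268]
ee_rot: [0.149, 0.989, -0.0, 0.0]
force: [-0.3, -1.2, -0.5]
width: 0.649
finger_force: 0.0
```

```bash
python3 -c "
from h import *
import pickle
p,d=camera('side');M=camera_model('wrist');q,dw=camera('wrist');pickle.dump((M,dw),open('w3.pkl','wb'))
a=cv2.resize(p[130:230,240:350],None,fx=3.6,fy=3.6,interpolation=cv2.INTER_CUBIC)
b=cv2.resize(q[:,150:440],None,fx=1.3,fy=1.3,interpolation=cv2.INTER_CUBIC)
c=np.zeros((546,780,3),np.uint8);c[:360,:396]=a;c[:,400:777]=b;cv2.imwrite('pics/f.png',c)"
```

```text
(no output)
```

View pics/f.png

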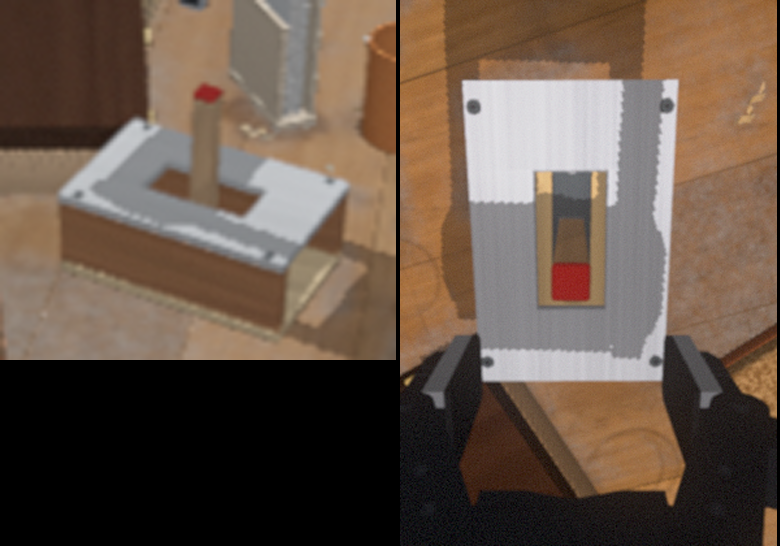

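The post stands upright and free, with its cap at wrist crop (571,282). The foot lies in line inside the slot and runs under the plate's near edge. I'll check the cap position and hand in.

```bash
python3 -c "
from h import *
import pickle
M,D=pickle.load(open('w3.pkl','rb'));print(worldz('wrist',281.5,217,.17,M),world('wrist',281.5,217,D,M))
c=worldz('wrist',281.5,217,.17,M)[:2]-[.5704,-.1097];print('off',c)
assert abs(c).max()<.012
print(hand_in())"
```

```text
[ 0.5700743  -0.10897102  0.17      ] [ 0.56990809 -0.10891929  0.17058927]
off [-0.0003257   0.00072898]
the job is handed in; nothing more can be done
None
```

The stop post stands free on the riser's base, its cap measured within 1 mm of the slot's centre, with the foot in line with the slot and under the plate; the job is handed in at about 12 s.

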